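Dose one digestion tablet into the porcelain dish and set it on the balance

ROBOT

A 6-joint arm with a two-finger parallel gripper is mounted at the origin on a cart in front of the work surface, level with it; the furniture and walls round the work are solid. World frame = base frame: x ahead of the robot, y to its left, z up, the work surface at z = 0. Lengths are in m, angles in rad, forces in N, time in s.
With the tool pointing down it reaches from about 0.35 to 0.8 m from the base axis. Payload 7.3 kg.
Tool frame: the origin (TCP) lies at the very end of the fingers, on their centre line; the grasp point (between the pads) lies 19 mm behind it (r.tcp_to_grasp is the distance from the TCP to the grasp point, in m); z points along the fingers, y is the direction in which the jaws open and shut (so a half turn about z gives the same grasp; the last joint's range is limited). The gripper opens to 85 mm and grips with 20 to 120 N. Pads are 22 mm wide; open, the fingers measure 114 mm over their backs; the gripper's body (76 mm by 85 mm) begins 54 mm behind the grasp point. The pads swing forward as they close: fully open they stand 13 mm farther back than shut.
Start: joints at [1.187, 0.342, 1.524, -0, 1.275, -0.146], TCP at [0.124, 0.51, 0.231] pointing down, gripper open.
Joint ranges: [-2.53, 2.53], [-0.77, 2.02], [0.04, 2.7], [-1, 4.14], [0.28, 2.66], [-3.11, 3.11]. Speed limits (rad/s): [2.57, 2.57, 3.14, 3.14, 3.14, 3.14].

INTERFACE

Orientations are given as a unit quaternion [w, x, y, z].
In Python, from rig import sensors, grab_frame, calibration, r gives the robot as it stands.
- The arm moves only by the shell command python3 -m handwheel 'ROWS' [OPENING] [FORCE]. ROWS is JSON, one flat list of numbers, 4 for each row, row after row: the shift along the tool's x, y, z in units of 60 mm (1.0 is 60 mm), then the turn about the tool's z in units of 6 degrees (1.0 is 6 degrees). A call has exactly 10 rows; each row is the pose to reach, as a shift and turn from the pose commanded when the call began, along the tool's axes at that moment; what a row does not reach only later rows make up. A row lasts 1/8 s, in which the tool goes at most 62.5 mm and 10.7 degrees, less where a joint would pass 70% of its speed; a pose out of reach is approached as far as the arm can. A call with a gripper value outside its range is refused whole. OPENING is the closure in counts, from 0 (fully open) to 255 (shut), set as the call begins (- or left out, the last holds). The fingers move at their own pace and stop on an object; FORCE is the grip in N (left out, the last holds). Time passes only in rows, so rows that repeat a pose let the fingers close, or fill a call up. It gives the time, the measured TCP pose, the force and the opening at its end, in the units of the state.
- sensors.get_obs(): the state, without advancing time (a new reading comes with each control period).
- grab_frame(name): name is "scene" or "top" or "wrist"; returns the picture (480x640x3 uint8, red, green, blue); there is no depth.
- calibration(name): a dict with "fovy" (degrees; the focal length in pixels is half the picture's height over the tangent of half this angle, whatever the lens; pixels are square), "cx", "cy" (the principal point, pixels), "R" (3x3) and "t" (3): a world point X has camera coordinates R X + t; the wrist camera has in their place "hand_eye" (4x4, takes a point from camera to tool coordinates, whose origin is the TCP and whose axes are the flange's). Camera axes: x right, y down, z forward; pixel columns grow to the right and rows downward; lengths in m; the calibration is good to about 2 mm. A picture is of the moment at which its call begins: read the wrist's pose just before it. calibration takes no time and is no camera call.
- r.sign_off(): hands the job in, once; it reports no verdict.
The state is a dict: "time": time; "joint_pos": joint angles; "joint_velocities": joint speeds; "tau": joint torques, N m; "eef_pos": TCP position; "eef_rot": TCP orientation; "force": force on the tool from outside, world axes, zero at the start; "ft_torque": the same for the moment, N m; "width": finger opening in m.
Only numpy, scipy, OpenCV 4.12 (cv2) and the standard library are available. Lean on these libraries where they do the work, as an engineer would, in place of code of your own. Each camera call takes 0.05 s, during which the arm holds its last target. There are 200 camera calls.

TASK

Set the porcelain dish under the spout of the tablet dispenser, then press the dispenser's plunger once, right down to its stop, and let it spring back up, so that exactly one tablet drops into the dish. Then carry the dish level, with the tablet in it, and set it down gently on the middle of the balance pan. Leave the loose timer and amber bottle where they stand.

Things in the scene. Friction and masses are not known exactly. Their poses are not given: they have to be found in the camera images.
- dish_center (a point): loose white porcelain dish, 0.1 to 0.17 kg, open at the top: 34 mm high, 90 mm across the rim, 60 mm across the foot, inner floor 5 mm above its underside. A level bar handle sticks out along its -x axis to 125 mm from the centre, 13 mm wide, 12 mm high, underside 20 mm above the bench. This point: on the dish's axis, 17 mm above its underside; z up
- dish_handle (a point): point to grip on the dish's handle, 85 mm from the dish's centre along its -x axis and 26 mm above its underside; same axes as the dish; the 13 mm width lies along y
- spout (a point): middle of the square spout mouth (40 mm) of the fixed white tablet dispenser, 58 mm above the bare bench; x axis: from its front to its back, y: its left. From here the head reaches 28 mm forward, 112 mm back, 24 mm to each side, 112 mm above the bench; the upright aluminium tablet tube with a front slot (178 mm high) stands 42 mm behind, column and foot (92 mm wide) begin 54 mm behind
- plunger_top (a point): centre of the top of the dispenser's black mushroom-shaped plunger head, 44 mm across, 82 mm behind the spout; at rest it is 215 mm above the bench, at its stop 190 mm; it moves with the plunger
- plunger (a joint): plunger travel in m: 0 at rest (up), 0.025 at its lower stop. The spring takes 4.5 N to start, 9.5 N at the stop, and brings it back up. A slide carries one tablet from the tube to the spout; it falls near the end of the stroke. With the plunger back up the next tablet drops into the slide: a second stroke gives a second tablet
- tablet_1_center (a point): centre of the lowest tablet, the one to be dosed: white, 22 mm across, 14 mm thick, 10 g, loose; at the start in the dispenser at the foot of the slotted tube, 90 mm above the bench
- tablet_2_center (a point): centre of the next tablet, same size, which stays in the dispenser (it sinks 14 mm into the slide after the stroke)
- pan (a point): centre of the top of the balance's round steel pan, 100 mm across and 50 mm above the bench. The balance is a low white bench device fixed in place, 108 mm wide; its case reaches 112 mm from here towards its front (its -x axis) and is at most 39 mm high
- timer: loose white lab timer, a flat square block 62 x 62 x 21 mm; origin at the centre of its underside
- amber_bottle_center (a point): loose brown reagent bottle with a cap, 60 mm across, 125 mm high; this point is on its axis half-way up

How it is judged:
On the way, in this order (a step that is already met when the one before it is completed fails the run):
1. the dish stands on the bench under the spout, its centre within 25 mm of the spout's, the plunger still up (horizontal distance between dish_center and spout below 0.025 m and height (world z) of dish_center below 0.021 m and angle between dish_center's own z axis and vertical below 0.06 rad and value of joint plunger below 0.004 m), for 0.2 s.
2. the plunger is pressed down to its stop (last 1.5 mm of 25 mm) (value of joint plunger above 0.0235 m), for 0.05 s.
3. the plunger has sprung back up and the tablet lies in the dish (value of joint plunger below 0.002 m and horizontal distance between tablet_1_center and dish_center below 0.036 m and height (world z) of tablet_1_center below 0.035 m), for 0.2 s.
At the end, for the whole second after the job is handed in: The dish stands upright and released on the balance pan, its centre within 20 mm of the pan's centre, with the dosed tablet inside it; the next tablet is still in the dispenser and the plunger is up (horizontal distance between dish_center and pan below 0.02 m and z of dish_center in the frame of pan between 0.014 and 0.02 m and angle between dish_center's own z axis and vertical below 0.05 rad and horizontal distance between tablet_1_center and dish_center below 0.036 m and z of tablet_1_center in the frame of pan between 0.005 and 0.035 m and distance of tablet_2_center from where it was at the start of the episode below 0.03 m and value of joint plunger below 0.002 m); the robot touches nothing.
It fails at once if a second tablet is carried out of the dispenser (distance of tablet_2_center from where it was at the start of the episode above 0.03 m).
It fails at once if the dish is tipped by more than 0.35 rad (20 degrees) (angle between dish_center's own z axis and vertical above 0.35 rad).
It fails at once if the dish is dropped or pushed hard on the balance (over 30 N) (contact force between dish and balance above 30 N).
It fails at once if the timer is pushed away by more than 25 mm (distance of timer from where it was at the start of the episode above 0.025 m).
It fails at once if the amber bottle is pushed away or knocked over (25 mm) (distance of amber_bottle_center from where it was at the start of the episode above 0.025 m).
It also fails if it takes over 67 s, if anything falls off the work surface, if the arm or the gripper's body presses on something with over 40 N, if the wrist force passes 120 N, or if a joint passes its speed limit or range.

## Working session

There is one attempt and no reset: what is moved stays moved. The work goes in short steps, Python scripts to look and compute and a shell command to move; the robot and the scene stay as the last step left them, time stands still between calls to the robot, and variables do not carry over. Pictures are saved under pics/ and viewed, about 8 in all and at most 12, crops included, and the job is handed in when it is done.

```bash
mkdir -p pics; ls; python3 - <<'E'
from rig import sensors, grab_frame, calibration, r
import cv2
print(sensors.get_obs())
for n in("scene","top","wrist"):
    print(n,calibration(n))
    cv2.imwrite(f"pics/{n}0.png",grab_frame(n)[:,:,::-1])
print(r.tcp_to_grasp)
E
```

```text
pics
{'time': 0.0, 'joint_pos': array([ 1.18697887e+00,  3.42736221e-01,  1.52505000e+00, -1.56691215e-05,
        1.27539829e+00, -1.46014272e-01]), 'joint_velocities': array([ 0.00027415,  0.00023869,  0.00087178, -0.00064027, -0.00144186,
        0.00029352]), 'tau': array([ 3.23444137e-04, -4.33656979e+01, -2.46014714e+01, -6.60946012e-05,
        7.93694810e-03,  2.68004038e-05]), 'eef_pos': array([0.12350599, 0.50983752, 0.23060745]), 'eef_rot': array([-2.01165307e-04,  1.18619319e-01,  9.92939486e-01, -7.70127366e-04]), 'force': array([-0.61546132,  0.24235992, -0.98558277]), 'ft_torque': array([-0.01227241,  0.04367543,  0.00855511]), 'width': 0.08566314342614641}
scene {'fovy': 52.55914189513621, 'cx': 307.33786223185274, 'cy': 238.00455965531646, 'R': array([[ 0.55422942, -0.83230809,  0.0096438 ],
       [-0.59765977, -0.40598901, -0.69135789],
       [ 0.57933803,  0.37740717, -0.72244811]]), 't': array([-0.19953025,  0.53189445,  0.54807501])}
top {'fovy': 56.846779211583566, 'cx': 316.18387797900095, 'cy': 238.7480682771602, 'R': array([[ 0.19676792, -0.98043592,  0.00527209],
       [-0.95615972, -0.1930798 , -0.22017897],
       [ 0.2168893 ,  0.0382832 , -0.97544525]]), 't': array([0.04634904, 0.63731995, 0.86763001])}
wrist {'fovy': 70.47814549060713, 'cx': 328.19324456383487, 'cy': 242.54070235891777, 'hand_eye': array([[ 2.32821974e-04, -9.54342847e-01, -2.98713367e-01,
         7.59981217e-02],
       [ 9.99998625e-01, -2.68241567e-04,  1.63640509e-03,
         2.91654547e-04],
       [-1.64181884e-03, -2.98713338e-01,  9.54341473e-01,
        -1.42014230e-01],
       [ 0.00000000e+00,  0.00000000e+00,  0.00000000e+00,
         1.00000000e+00]])}
0.0187
```

View pics/top0.png

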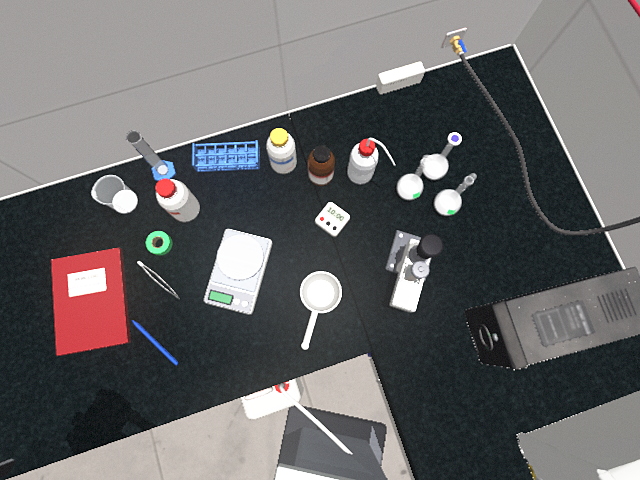

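View pics/scene0.png

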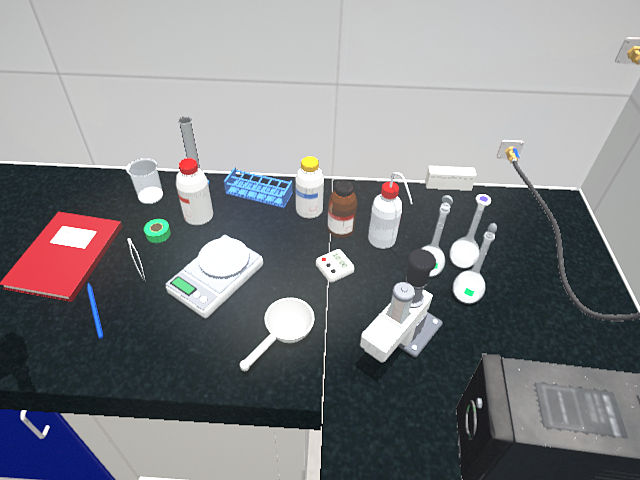

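Top view: dish about (321,291), handle end (306,346), pan (240,256), plunger (430,246), spout near (402,300), timer (332,219), amber bottle (321,160). Next I'll refine these with masks and ray casting.

```bash
cat > h.py <<'E'
import numpy as np, cv2
from rig import sensors, grab_frame, calibration, r
from scipy.spatial.transform import Rotation as Ro
def cam(n):
    c=calibration(n); f=240/np.tan(np.radians(c["fovy"]/2))
    if "R" in c: R,t=np.array(c["R"]),np.array(c["t"])
    else:
        o=sensors.get_obs(); T=np.eye(4); T[:3,:3]=Ro.from_quat(np.roll(o["eef_rot"],-1)).as_matrix(); T[:3,3]=o["eef_pos"]
        E=np.linalg.inv(T@c["hand_eye"]); R,t=E[:3,:3],E[:3,3]
    return f,c["cx"],c["cy"],R,t
def ray(C,uv,z):
    f,cx,cy,R,t=C; d=R.T@[(uv[0]-cx)/f,(uv[1]-cy)/f,1]; o=-R.T@t
    return o+d*(z-o[2])/d[2]
def proj(C,X):
    f,cx,cy,R,t=C; p=R@np.asarray(X)+t; return np.array([cx+f*p[0]/p[2],cy+f*p[1]/p[2]])
def tool(): # tool axes as columns in world, tcp
    o=sensors.get_obs(); return Ro.from_quat(np.roll(o["eef_rot"],-1)).as_matrix(),o["eef_pos"]
E
python3 - <<'E'
from h import *
ims={n:cv2.imread(f"pics/{n}0.png") for n in("top","scene")}
for n,pts in {"top":[("dish",321,291,.034),("hend",306,346,.032),("pan",240,256,.05),("plung",430,246,.215),("headfront",402,308,.112),("timer",332,219,.021),("amb",321,155,.125),("tube",420,268,.178)],
 "scene":[("dish",290,319,.034),("hend",244,366,.032),("pan",224,257,.05),("plung",421,261,.215),("tube",403,290,.178),("timer",335,264,.021),("amb",343,188,.125)]}.items():
    C=cam(n)
    for k,u,v,z in pts: print(n,k,ray(C,(u,v),z).round(3))
top=cv2.imread("pics/top0.png")
cv2.imwrite("pics/c1.png",np.hstack([cv2.resize(top[220:340,380:450],None,fx=5,fy=5,interpolation=2),cv2.resize(top[225:345,200:280],None,fx=5,fy=5,interpolation=2)])[:600,:800])
# dish contour & pan ellipse
for n,(x0,y0,x1,y1) in {"top":(290,262,350,355),"scene":(235,290,322,375)}.items():
    g=cv2.cvtColor(ims[n],6); m=np.zeros_like(g); m[y0:y1,x0:x1]=(g[y0:y1,x0:x1]>110)*255
    c=max(cv2.findContours(m,0,1)[0],key=cv2.contourArea)[:,0]
    C=cam(n); W=np.array([ray(C,p,.034)[:2] for p in c])
    # body = after opening away the handle
    mo=cv2.morphologyEx(m,2,cv2.getStructuringElement(2,(15,15))); 
    c2=max(cv2.findContours(mo,0,1)[0],key=cv2.contourArea); e=cv2.fitEllipse(c2)
    ctr=ray(C,e[0],.034)[:2]; d=np.linalg.norm(W-ctr,axis=1); i=d.argmax()
    print(n,e,ctr,W[i],d[i],np.degrees(np.arctan2(*(ctr-W[i])[::-1])))
E
```

```text
top dish [0.513 0.14  0.034]
top hend [0.395 0.148 0.032]
top pan [0.551 0.325 0.05 ]
top plung [ 0.611 -0.036  0.215]
top headfront [ 0.504 -0.022  0.112]
top timer [0.679 0.147 0.021]
top amb [0.781 0.194 0.125]
top tube [ 0.576 -0.032  0.178]
scene dish [0.513 0.139 0.034]
scene hend [0.394 0.15  0.032]
scene pan [0.55  0.323 0.05 ]
scene plung [ 0.609 -0.037  0.215]
scene tube [ 0.573 -0.031  0.178]
scene timer [0.679 0.146 0.021]
scene amb [0.782 0.196 0.125]
top ((320.4526062011719, 291.77166748046875), (41.64402389526367, 41.710628509521484), 66.69844818115234) [0.5113894  0.14075454] [0.38740827 0.15323785] 0.12460799258396352 -5.749572722633433
scene ((288.9303283691406, 319.31292724609375), (44.735809326171875, 49.662906646728516), 83.45113372802734) [0.51090658 0.14057644] [0.38588231 0.14725767] 0.1252026665844514 -3.058946823397504
```

View pics/c1.png

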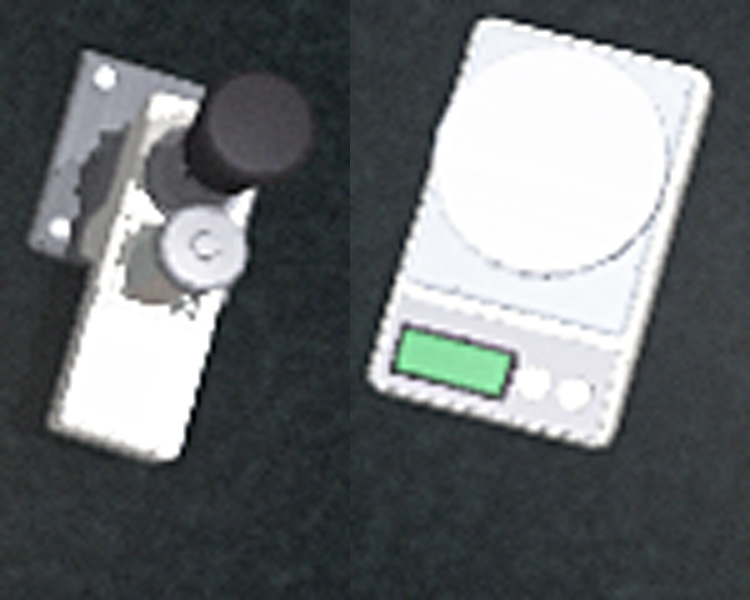

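View pics/wrist0.png

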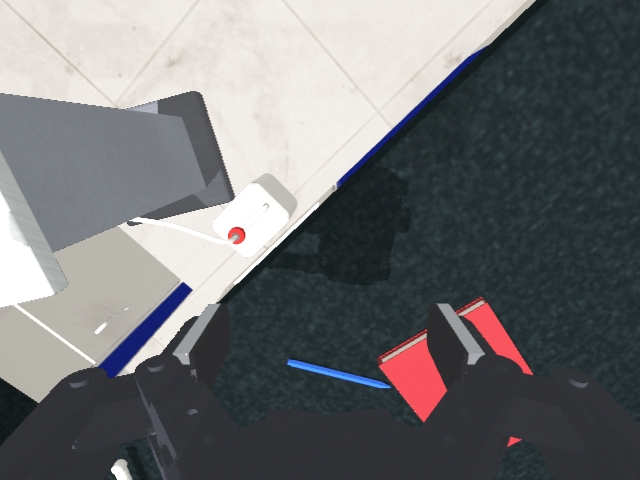

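```bash
python3 - <<'E'
from h import *
C=cam("top"); print("camc",(-C[3].T@C[4]).round(3))
cr=lambda u,v:(380+(u+.5)/5-.5,220+(v+.5)/5-.5)
for k,u,v,z in [("pl",260,128,.215),("tube",205,248,.178),("FR",185,456,.112),("R2",212,310,.112),("FL",55,428,.112),("L2",92,260,.112)]: print(k,ray(C,cr(u,v),z).round(4))
bal=lambda u,v:(200+(u-350+.5)/5-.5,225+(v+.5)/5-.5)
print("pan",ray(C,bal(552,160),.05).round(4)); print("edge",ray(C,bal(372,385),.03),ray(C,bal(475,20),.03))
E
python3 -m handwheel '[-0.65,-0.45,0.05,-0.15,-1.3,-0.9,0.1,-0.3,-1.95,-1.4,0.15,-0.45,-2.6,-1.9,0.2,-0.6,-3.25,-2.4,0.25,-0.8,-3.9,-2.9,0.3,-1,-4.6,-3.4,0.35,-1.2,-5.2,-3.9,0.4,-1.35,-5.8,-4.35,0.45,-1.5,-6.34,-4.69,0.5,-1.5]' 0 80
```

```text
camc [0.412 0.135 0.986]
pl [ 0.6127 -0.0381  0.215 ]
tube [ 0.5735 -0.0329  0.178 ]
FR [ 0.5039 -0.0509  0.112 ]
R2 [ 0.5627 -0.053   0.112 ]
FL [0.5046 0.0006 0.112 ]
L2 [ 0.573  -0.0032  0.112 ]
pan [0.5495 0.3244 0.05  ]
edge [0.44204933 0.38098263 0.03      ] [0.60713476 0.37666446 0.03      ]
time: 1.4
eef_pos: [0.4278, 0.1456, 0.2011]
eef_rot: [-0.0, 0.041, 0.999, 0.0]
force: [-0.0, 0.0, 0.6]
width: 0.0853
```

```bash
python3 - <<'E'
from h import *
C=cam("wrist"); A,p=tool(); im=grab_frame("wrist")[:,:,::-1].copy(); cv2.imwrite("pics/w1raw.png",im)
print(A.round(3),p)
for X in [(0.512,.140,.034),(.427,.147,.032),(.388,.1505,.032)]:
    q=proj(C,X); print(q); cv2.circle(im,tuple(int(a) for a in q),4,(0,0,255),1)
cv2.imwrite("pics/w1.png",im)
E
```

```text
[[-0.997  0.081 -0.   ]
 [ 0.081  0.997  0.   ]
 [ 0.     0.    -1.   ]] [0.42781737 0.14564192 0.20112512]
[328.63698945 302.57229063]
[328.74731282 219.78337843]
[329.1243125  177.65509255]
```

View pics/w1.png

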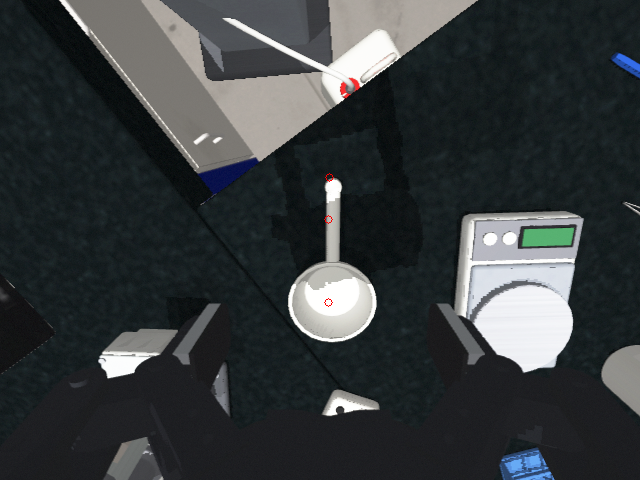

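Wrist view: the dish rim is centred at (332,301) and the handle runs up to (333,180), parallel to the tool axis. That agrees with the other views to about 2 mm, so I can descend.

```bash
python3 -m handwheel '[0,0.05,0.5,0,0,0.05,1,0,0,0.05,1.5,0,0,0.05,2,0,0,0.05,2.4,0,0,0.05,2.7,0,0,0.05,3,0,0,0.05,3.15,0,0,0.05,3.22,0,0,0.05,3.22,0]' 0 80
python3 -m handwheel '[0,0,0,0,0,0,0,0,0,0,0,0,0,0,0,0,0,0,0,0,0,0,0,0,0,0,0,0,0,0,0,0,0,0,0,0,0,0,0,0]' 255 80
```

```text
time: 2.7
eef_pos: [0.4274, 0.1503, 0.0082]
eef_rot: [0.0, 0.04, 0.999, 0.0]
force: [0.2, -0.3, 0.3]
width: 0.0851
time: 3.95
eef_pos: [0.4273, 0.1502, 0.0081]
eef_rot: [0.0, 0.04, 0.999, 0.0]
force: [-1.7, -1.8, 3.0]
width: 0.0119
```

```bash
python3 -m handwheel '[0,0,-0.08,0,0,0,-0.18,0,0.05,-0.4,-0.18,0,0.1,-0.9,-0.18,0,0.16,-1.4,-0.18,0,0.22,-1.9,-0.18,0,0.26,-2.4,-0.18,0,0.265,-2.75,-0.18,0,0.265,-2.9,-0.18,0,0.265,-2.9,-0.18,0]' 255 80
python3 - <<'E'
from h import *
print(tool()[1])
im=grab_frame("scene")[:,:,::-1]; im2=grab_frame("top")[:,:,::-1]
cv2.imwrite("pics/s2.png",np.hstack([cv2.resize(im[230:400,280:460],(400,378)),cv2.resize(im2[220:390,360:540],(400,378))]))
E
```

```text
time: 5.2
eef_pos: [0.3976, -0.0221, 0.019]
eef_rot: [0.0, 0.041, 0.999, 0.0]
force: [0.3, -0.3, -1.8]
width: 0.0112
[ 0.39755457 -0.02214984  0.01903024]
```

View pics/s2.png

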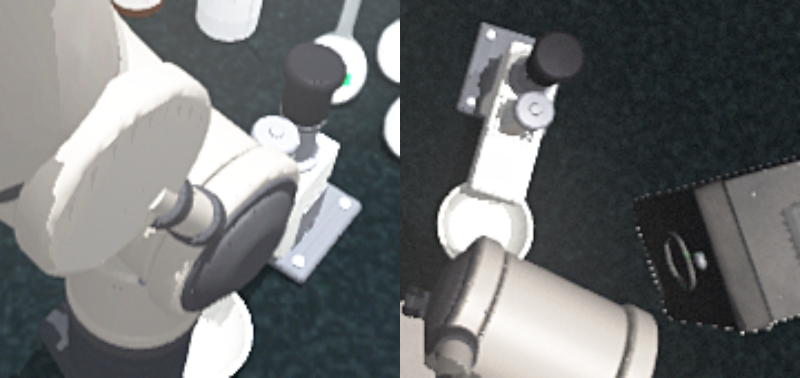

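The dish is held in front of the dispenser and lined up with the head: rim centre about (485,225) in the right-hand crop, head front edge at about y=195. It can advance 49 mm.

```bash
python3 - <<'E'
from h import *
print(ray(cam("top"),(360+85/2.222,220+225/2.222),.045))
E
python3 -m handwheel '[-0.1,0,0,0,-0.2,0,0,0,-0.3,0,0,0,-0.4,0,0,0,-0.5,0,0,0,-0.6,0,0,0,-0.7,0.02,0,0,-0.78,0.03,0,0,-0.82,0.04,0,0,-0.82,0.04,0,0]' 255 80
```

```text
[ 0.48197387 -0.03076154  0.045     ]
time: 6.55
eef_pos: [0.4467, -0.0235, 0.0189]
eef_rot: [-0.0, 0.04, 0.999, 0.0]
force: [0.4, 0.5, -1.3]
width: 0.0115
```

```bash
python3 -m handwheel '[0,0,0.04,0,0,0,0.08,0,0,0,0.11,0,0,0,0.13,0,0,0,0.15,0,0,0,0.165,0,0,0,0.175,0,0,0,0.18,0,0,0,0.18,0,0,0,0.18,0]' 255 80
python3 -m handwheel '[0,0,0,0,0,0,0,0,0,0,0,0,0,0,0,0,0,0,0,0,0,0,0,0,0,0,0,0,0,0,0,0,0,0,-0.2,0,0,0,-0.5,0]' 0 80
```

```text
time: 7.8
eef_pos: [0.4465, -0.0235, 0.0082]
eef_rot: [-0.0, 0.04, 0.999, 0.0]
force: [-2.8, -0.2, 1.8]
width: 0.0113
time: 9.05
eef_pos: [0.4464, -0.0235, 0.0387]
eef_rot: [-0.0, 0.04, 0.999, 0.0]
force: [-0.2, -0.4, 0.2]
width: 0.0853
```

```bash
python3 -m handwheel '[0.1,0,-0.4,0,0.2,0,-0.8,0,0.3,0,-1.4,0,0.3,0,-2,0,0.3,0,-2.6,0,0.3,0,-3.2,0,0.3,0,-3.6,0,0.3,0,-3.8,0,0.3,0,-3.8,0,0.3,0,-3.8,0]' 255 80
python3 - <<'E'
from h import *
A,p=tool(); print(p)
C=cam("wrist"); im=grab_frame("wrist")[:,:,::-1].copy()
for X in [(.5313,-.0304,.034),(.612,-.0375,.215),(.362,-.0175,.032)]:
    q=proj(C,X); print(q); cv2.circle(im,tuple(int(a) for a in q),4,(0,0,255),1)
cv2.imwrite("pics/w3.png",im)
d=A.T@(np.array([.612,-.0375,.235])-p); print(d/.06)
E
```

```text
time: 10.3
eef_pos: [0.4282, -0.022, 0.2652]
eef_rot: [-0.001, 0.04, 0.999, 0.0]
force: [-0.2, 0.3, 0.1]
width: 0.0001
[ 0.42816632 -0.02200701  0.26515305]
[327.34642982 292.40255229]
[326.58914311 491.56476765]
[326.51271999 146.039168  ]
[-3.07566754 -0.01038629  0.49683496]
```

View pics/w3.png

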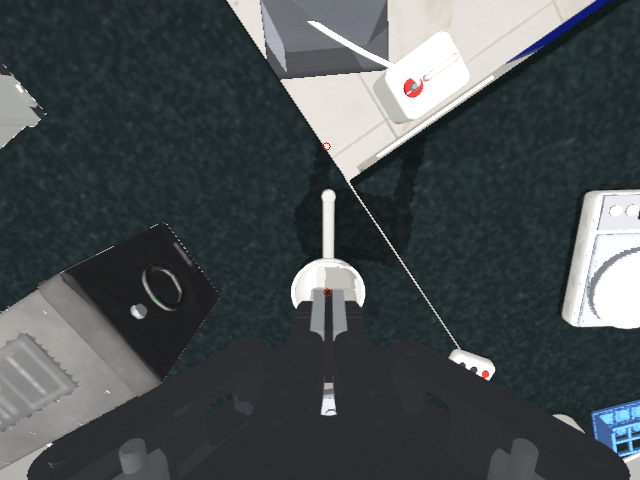

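Wrist view: the dish stands with its rim centred at (328,292), as predicted, and the handle is straight. Next: go above the plunger.

```bash
python3 -m handwheel '[-0.3,0,0,0,-0.7,0,0,0,-1.2,0,0,0,-1.7,0,0,0,-2.2,0,0,0,-2.6,0,0,0,-2.9,0,0,0,-3.08,-0.01,0.2,0,-3.08,-0.01,0.4,0,-3.08,-0.01,0.5,0]' 255 80
python3 - <<'E'
from h import *
print(tool()[1])
im=grab_frame("scene")[:,:,::-1]; im2=grab_frame("top")[:,:,::-1]
cv2.imwrite("pics/s4.png",np.hstack([cv2.resize(im[200:400,280:480],(400,400)),cv2.resize(im2[170:370,340:540],(400,400))]))
E
```

```text
time: 11.6
eef_pos: [0.6117, -0.0375, 0.2343]
eef_rot: [-0.002, 0.04, 0.999, 0.0]
force: [0.0, -0.5, 0.8]
width: -0.0
[ 0.61172636 -0.03746545  0.23430062]
```

View pics/s4.png

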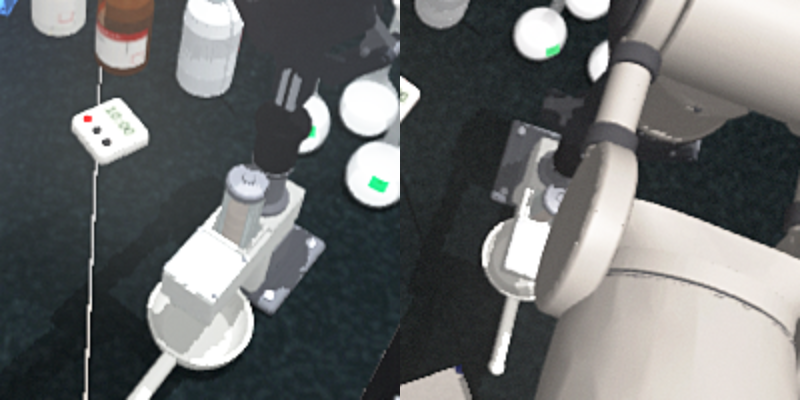

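The fingertips are over the plunger head and the dish is under the spout. Pressing now.

```bash
python3 -m handwheel '[0,0,0.2,0,0,0,0.32,0,0,0,0.42,0,0,0,0.52,0,0,0,0.6,0,0,0,0.66,0,0,0,0.7,0,0,0,0.73,0,0,0,0.75,0,0,0,0.75,0]' 255 80
```

```text
time: 12.95
eef_pos: [0.6127, -0.0376, 0.1922]
eef_rot: [0.0, 0.04, 0.999, -0.0]
force: [-4.4, 1.0, 7.0]
width: 0.0001
```

```bash
python3 -m handwheel '[0,0,0.02,0,0,0,0.04,0,0,0,0.06,0,0,0,0.08,0,0,0,0.09,0,0,0,0.1,0,0,0,0.1,0,0,0,0.1,0,0,0,0.1,0,0,0,0.1,0]' 255 80
```

```text
time: 14.2
eef_pos: [0.613, -0.0376, 0.1896]
eef_rot: [0.002, 0.04, 0.999, -0.0]
force: [-9.8, 1.3, 24.9]
width: -0.0002
```

At the stop: z 0.1896 and 25 N, well above the spring's 9.5 N. Retracting.

```bash
python3 -m handwheel '[0,0,-0.1,0,0,0,-0.2,0,0,0,-0.35,0,0,0,-0.5,0,0,0,-0.7,0,0,0,-0.9,0,0,0,-1.1,0,0,0,-1.25,0,0,0,-1.25,0,0,0,-1.25,0]' 255 80
python3 -m handwheel '[0.3,0,0,0,0.7,0,0,0,1.2,0,0,0,1.7,0,0,0,2.2,0,0,0,2.6,0,0,0,2.9,0,0,0,3.07,0.01,0,0,3.07,0.01,0,0,3.07,0.01,0,0]' 0 80
python3 - <<'E'
from h import *
A,p=tool(); print(p)
C=cam("wrist"); a=grab_frame("wrist")[:,:,::-1]; im=grab_frame("scene")[:,:,::-1]; 
cv2.imwrite("pics/s5.png",np.hstack([cv2.resize(im[200:400,280:480],(400,400)),cv2.resize(a[150:350,230:430],(400,400))]))
print(A.T@(np.array([.4465,-.0235,.0082])-p)/.06)
E
```

```text
time: 15.45
eef_pos: [0.6127, -0.0376, 0.2596]
eef_rot: [-0.0, 0.04, 0.999, 0.0]
force: [-0.6, 0.4, 0.7]
width: 0.0003
time: 16.7
eef_pos: [0.4299, -0.0223, 0.26]
eef_rot: [0.0, 0.04, 0.999, 0.0]
force: [-0.1, -0.2, -0.3]
width: 0.0856
[ 0.42988309 -0.02227955  0.2600365 ]
[-2.76455949e-01  1.76356236e-03  4.19735640e+00]
```

View pics/s5.png

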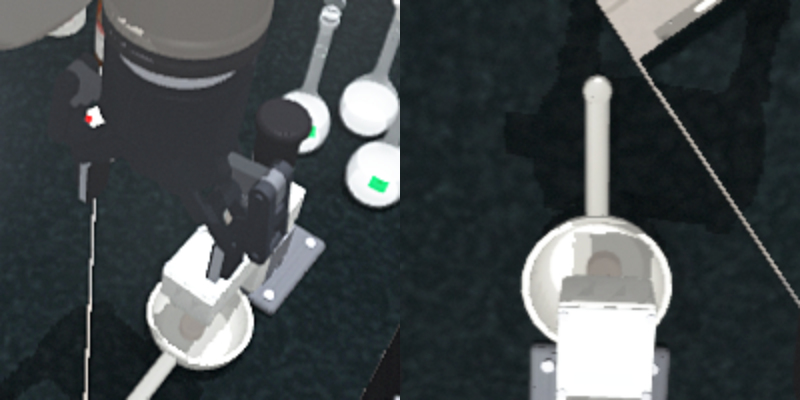

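The tablet is in the dish, shown by the shaded disc at (603,262) right and (190,325) left. The plunger is back up at (283,120). Picking up the dish again.

```bash
python3 -m handwheel '[0,0,0.6,0,0,0,1.3,0,0,0,2,0,0,0,2.6,0,-0.1,0,3.1,0,-0.2,0,3.5,0,-0.27,0,3.8,0,-0.28,0,4,0,-0.28,0,4.15,0,-0.28,0,4.19,0]' 0 80
python3 -m handwheel '[0,0,0,0,0,0,0,0,0,0,0,0,0,0,0,0,0,0,0,0,0,0,0,0,0,0,0,0,0,0,0,0,0,0,0,0,0,0,0,0]' 255 90
python3 -m handwheel '[0,0,-0.04,0,0,0,-0.1,0,0,0,-0.15,0,0,0,-0.18,0,0.1,0,-0.18,0,0.25,0,-0.18,0,0.45,0,-0.18,0,0.65,0,-0.18,0,0.8,0,-0.18,0,0.85,0,-0.18,0]' 255 90
```

```text
time: 18.05
eef_pos: [0.4459, -0.0235, 0.0084]
eef_rot: [-0.0, 0.04, 0.999, 0.0]
force: [-0.1, -0.6, 0.1]
width: 0.0854
time: 19.3
eef_pos: [0.446, -0.0235, 0.0087]
eef_rot: [-0.0, 0.04, 0.999, 0.0]
force: [-1.0, -0.4, 4.2]
width: 0.0108
time: 20.55
eef_pos: [0.3946, -0.0193, 0.0195]
eef_rot: [-0.0, 0.04, 0.999, 0.0]
force: [0.1, 0.4, -2.0]
width: 0.0108
```

```bash
python3 -m handwheel '[0,0.08,0,0,0,0.25,0,0,0,0.5,0,0,0,0.8,0,0,0,1.1,-0.05,0,0,1.4,-0.2,0,0,1.7,-0.4,0,0,2,-0.65,0,0,2.3,-0.9,0,0,2.6,-1.1,0]' 255 90
python3 -m handwheel '[-0.05,0.3,-0.15,0,-0.1,0.6,-0.15,0,-0.2,0.95,-0.15,0,-0.3,1.3,-0.15,0,-0.4,1.7,-0.15,0,-0.5,2.1,-0.15,0,-0.6,2.5,-0.15,0,-0.66,2.85,-0.15,0,-0.7,3.1,-0.15,0,-0.71,3.25,-0.15,0]' 255 90
python3 - <<'E'
from h import *
A,p=tool(); print(p)
for n in("scene","top"):
    im=grab_frame(n)[:,:,::-1]; cv2.imwrite(f"pics/{n}6.png",im)
C=cam("wrist"); a=grab_frame("wrist")[:,:,::-1]; b=cv2.imread("pics/scene6.png");t=cv2.imread("pics/top6.png")
cv2.imwrite("pics/s6.png",np.hstack([cv2.resize(b[190:340,140:290],(400,400)),cv2.resize(a[160:400,200:440],(400,400))]))
E
```

```text
time: 21.8
eef_pos: [0.4079, 0.1375, 0.0861]
eef_rot: [0.0, 0.04, 0.999, 0.0]
force: [0.3, -0.4, -2.3]
width: 0.0111
time: 23.05
eef_pos: [0.4657, 0.328, 0.0942]
eef_rot: [-0.0, 0.04, 0.999, -0.0]
force: [0.1, -0.2, -1.0]
width: 0.011
[0.46573099 0.32796804 0.09423329]
```

View pics/s6.png

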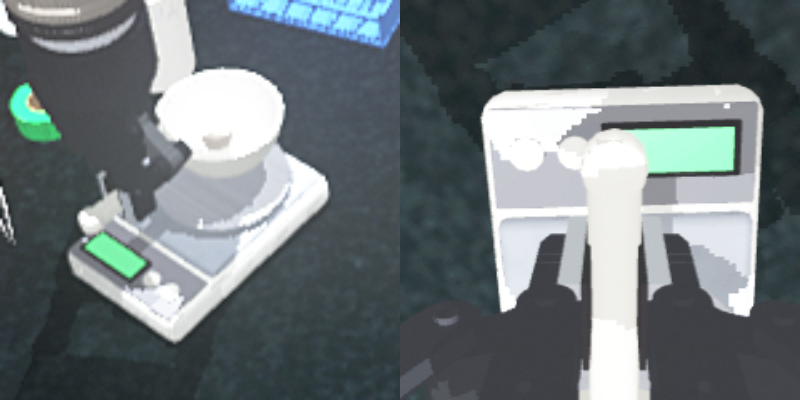

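The dish is over the pan with the tablet still inside at (215,140). Check its centre and lower to just above contact.

```bash
python3 - <<'E'
from h import *
print(ray(cam("scene"),(140+220*.375,190+112*.375),.120))
E
python3 -m handwheel '[0,0.03,0.06,0,0,0.05,0.14,0,0,0.05,0.22,0,0,0.05,0.3,0,0,0.05,0.37,0,0,0.05,0.43,0,0,0.05,0.48,0,0,0.05,0.52,0,0,0.05,0.54,0,0,0.05,0.55,0]' 255 90
```

```text
[0.55302035 0.31912044 0.12      ]
time: 24.45
eef_pos: [0.4663, 0.33, 0.0615]
eef_rot: [0.0, 0.04, 0.999, 0.0]
force: [-0.1, -0.5, -1.5]
width: 0.0109
```

```bash
python3 -m handwheel '[0,0,0.01,0,0,0,0.015,0,0,0,0.02,0,0,0,0.025,0,0,0,0.03,0,0,0,0.035,0,0,0,0.04,0,0,0,0.045,0,0,0,0.05,0,0,0,0.05,0]' 255 90
```

```text
time: 25.7
eef_pos: [0.4661, 0.3301, 0.0588]
eef_rot: [0.0, 0.04, 0.999, 0.0]
force: [-3.7, -0.2, 4.3]
width: 0.0109
```

Contact: Fz went from -1.5 to +4.3 N. Releasing, then backing straight up.

```bash
python3 -m handwheel '[0,0,0,0,0,0,0,0,0,0,0,0,0,0,0,0,0,0,0,0,0,0,0,0,0,0,0,0,0,0,0,0,0,0,0,0,0,0,0,0]' 0 20
python3 -m handwheel '[0,0,-0.2,0,0,0,-0.5,0,0,0,-0.9,0,0,0,-1.3,0,0.3,0,-1.7,0,0.7,0,-2,0,1,0,-2.3,0,1.3,0,-2.5,0,1.5,0,-2.6,0,1.5,0,-2.6,0]' 0 20
python3 - <<'E'
from h import *
A,p=tool(); print(p)
b=grab_frame("scene")[:,:,::-1]; t=grab_frame("top")[:,:,::-1]; cv2.imwrite("pics/top7.png",t)
cv2.imwrite("pics/s7.png",np.hstack([cv2.resize(b[190:340,140:290],(400,400)),cv2.resize(t[200:350,180:330],(400,400))]))
E
```

```text
time: 26.95
eef_pos: [0.4662, 0.33, 0.0585]
eef_rot: [0.0, 0.04, 0.999, 0.0]
force: [0.7, 0.7, -1.0]
width: 0.0854
time: 28.2
eef_pos: [0.376, 0.3374, 0.2149]
eef_rot: [0.0, 0.04, 0.999, 0.0]
force: [-0.4, 0.1, -0.6]
width: 0.0854
[0.37603487 0.33742444 0.21489008]
```

View pics/s7.png

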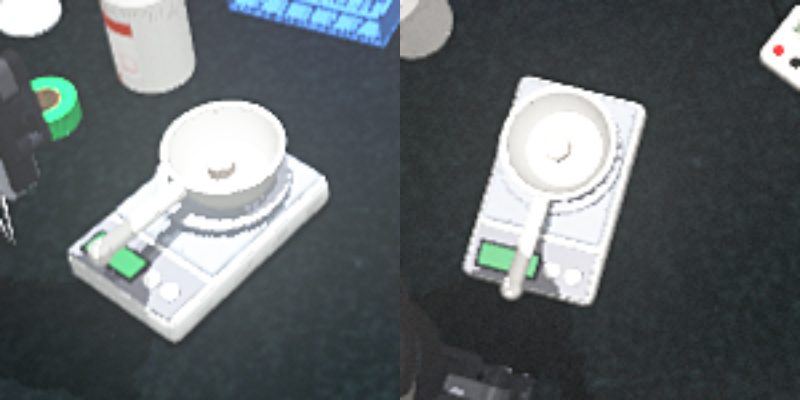

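The dish stands upright on the pan with the tablet inside: rim centre at (558,143) right, (222,150) left. Final numeric check, then hand in.

```bash
python3 - <<'E'
from h import *
a=ray(cam("top"),(180+158*.375,200+143*.375),.084); b=ray(cam("scene"),(140+222*.375,190+150*.375),.084)
print(a,b)
e=[np.linalg.norm(q[:2]-[.5502,.3238]) for q in(a,b)]; print(e)
if max(e)<.012: print(r.sign_off())
E
```

```text
[0.55029456 0.3204911  0.084     ] [0.54938482 0.31961706 0.084     ]
[np.float64(0.003310254356433908), np.float64(0.00426163594996427)]
the job is handed in; nothing more can be done
None
```

The job is done and handed in at about 28 s of the 67 s allowed; sign-off gives no verdict.

- **Dispensing:** I set the dish under the spout, aiming its centre to within a few mm of the spout's. I pressed the plunger once to its stop (TCP z 0.1896, about 25 N on the wrist) and let it spring back. The next pictures showed the plunger up and one tablet in the dish.
- **Placing:** I carried the dish level to the balance and lowered it until a light contact showed (about 4 N on the wrist). I then released it and backed away.
- **Last checks:** The two camera views put the dish centre 3.3 mm and 4.3 mm from the pan's centre, against a limit of 20 mm. The dish looked upright with the tablet inside, and the gripper was open and clear of it.
- **Not re-measured at the end:** The timer and amber bottle were not measured again, but the arm's path kept clear of both. The position of the second tablet was not checked separately.

No check failed or disagreed.

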